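Load the piping-tip rinser and hold its bayonet lid at the drain mark

ROBOT

A 6-joint arm with a two-finger parallel gripper is mounted at the origin on a cart in front of the work surface, level with it; the furniture and walls round the work are solid. World frame = base frame: x ahead of the robot, y to its left, z up, the work surface at z = 0. Lengths are in m, angles in rad, forces in N, time in s.
With the tool pointing down it reaches from about 0.25 to 0.725 m from the base axis. Payload 4 kg.
Tool frame: the origin (TCP) lies at the very end of the fingers, on their centre line; the grasp point (between the pads) lies 19 mm behind it; z points along the fingers, y is the line along which they close (so a half turn about z gives the same grasp; the last joint's range is limited). The gripper opens to 85 mm and grips with 20 to 120 N. Pads are 22 mm wide; open, the fingers measure 114 mm over their backs; the gripper's body (76 mm by 85 mm) begins 54 mm behind the grasp point. The pads swing forward as they close: fully open they stand 13 mm farther back than shut.
Start: joints at [1.251, 0.241, 0.005, 1.335, 0, 1.571], TCP at [0.157, 0.475, 0.231] pointing down, gripper open.
Joint ranges: [-2.72, 2.72], [-1.05, 1.87], [-1.09, 1.28], [-1.99, 2.15], [-1.42, 1.44], [-3.14, 3.14]. Speed limits (rad/s): [2.79, 2.79, 3.14, 3.14, 3.14, 3.14].

INTERFACE

Orientations are given as a unit quaternion [x, y, z, w].
In Python, from workcell import telemetry, vision, workorder gives the robot as it stands.
- The arm moves only by the shell command python3 -m inch 'ROWS'. ROWS is JSON, a list of rows, each a list of 3 entries, a list of its own where there are three numbers: the turn, a rotation vector about the tool's x, y, z scaled (see below), then the shift along the tool's x, y, z scaled (see below), then the closure, from -1 (fully open) to 1 (shut). A call has 1 to 10 rows; each row shifts and turns the commanded pose from where the row before left it, along the tool's axes as they then stand; what a row does not reach is not made up. The controller multiplies each number of a shift by 0.3 m and each number of a turn by 360 degrees. A row lasts 1/12 s, in which the tool goes at most 41.7 mm and 7.16 degrees, less where a joint would pass 70% of its speed; a pose out of reach is approached as far as the arm can. A call with a number of a shift or a turn outside -1 to 1 is refused whole. A call with a gripper value outside its range is refused whole. The fingers move at their own pace and stop on an object; the grip force is fixed at half the most. Time passes only in rows, so rows that do not move let the fingers close. It gives the time, the measured TCP pose, the force, the opening and the grip force at its end, in the units of the state.
- telemetry.get_obs(): the state, without advancing time (a new reading comes with each control period).
- vision.camera(name): name is "side" or "top" or "wrist"; returns a dict with "img" (400x640x3 uint8, red, green, blue), "fov_y" (degrees; the focal length in pixels is half the picture's height over the tangent of half this angle, whatever the lens; pixels are square), "cx", "cy" (the principal point, pixels), "D" ([k1, k2, p1, p2, k3] as OpenCV has them; the pictures are not rectified), "pose" (4x4, takes a point from camera to world coordinates). Camera axes: x right, y up, looking along -z (the intrinsics and any distortion apply to the point x, -y, -z); pixel columns grow to the right and rows downward; lengths in m; the calibration is good to about 2 mm. A picture is of the moment at which its call begins. There is no depth.
- workorder.job_done(): hands the job in; it is judged then, once.
The state is a dict: "clock": time; "joint_pos": joint angles; "joint_vel": joint speeds; "tau": joint torques, N m; "eef_pos": TCP position; "tool_rot": TCP orientation; "ft_force": force on the tool from outside, world axes, zero at the start; "ft_torque": the same for the moment, N m; "grip_width": finger opening in m; "grasp_force": force on a finger pad.
Only numpy, scipy, OpenCV 4.12 (cv2) and the standard library are available. Lean on these libraries where they do the work, as an engineer would, in place of code of your own. Each camera call takes 0.05 s, during which the arm holds its last target. There are 200 camera calls.

TASK

Stand the two loose piping tips in the two empty cups of the little rinser, so each of its three cups holds one upright tip, then lower the blue bayonet lid through its notches onto the rinser until it sits fully down. Turn the lid clockwise to the green drain mark, half way to the red lock mark, and finish while still gripping the lid there against its spring: never turn it on towards the red mark, where it clicks and starts the spin. Leave the choux buns and the spice jar where they stand.

Things in the scene. Friction and masses are not known exactly. Their poses are not given: they have to be found in the camera images.
- rinser: tip rinser, fixed: white round base 136 mm across; a flat face 30 mm up carries a grey plate (84 mm across, top at 36 mm, with a 12 mm pin to 48 mm at its centre), three blue cups and a white collar. At -x a grey pod (28 mm high) reaches 95 mm from the axis, at +x a spout (22 mm high) 84 mm. Origin: centre of the underside, z up; yaw varies by up to 0.45 rad
- well0 (a point): centre of the inner floor of the first cup, 36 mm above the worktop, 25.5 mm from the rinser's axis towards its +y; each cup is 26.6 mm wide inside, 32.6 mm outside, 10 mm deep. This cup already holds a tip at the start
- well1 (a point): the same point of the second cup, 120 degrees further (counter-clockwise from above), empty at the start
- well2 (a point): the same point of the third cup, empty at the start
- seat (a point): point on the rinser's axis, 30 mm above the worktop: the lid's origin lies here when the lid is fully down
- notch (a point): one of two facing notches (at the rinser's +x and -x, black ticks; the point is at +x), on top of the collar 46 mm up. The collar: outer radius 64 mm, 30 to 46 mm high, with an inward ledge (inner radius 52.5 mm, from 40 to 46 mm high) that is broken by the notches, 28 mm wide; the lid's lugs pass down through them and then turn under the ledge
- half_mark (a point): green drain tick on top of the collar, 58 mm from the axis, 0.66 rad clockwise (from above) of the +x notch; another lies straight across. The lid's handle bar and white ticks point at the green ticks when it is half-way
- lock_mark (a point): red lock tick on top of the collar, 58 mm from the axis, 1.19 rad clockwise of the +x notch; another lies straight across
- ring (a joint): spring ring hidden in the collar, rad, 0 at rest, grows clockwise. The lid's lugs meet it about 0.13 rad clockwise of the notches and then turn it (ring = lid turn - 0.13). It pushes back with 0.03 N m at 0, 0.11 N m half-way, and turns a lid that is let go back. Green mark 0.525; red mark and click 1.05; beyond 0.85 is too far. Counter-clockwise the lid stops at about 0.17 rad
- lid: blue cap about 0.16 kg, open below, standing on its rim at the start, 78 mm high; skirt 98 mm across outside, 92 mm inside, flat top at 52 mm. Two lugs at the rim at its +x and -x reach 57 mm from the axis, 12 mm wide, 6 mm high, under white ticks on the top; it fits either way round (half turn). Origin: centre of the rim's lower plane, z up
- handle (a point): centre of the lid's white handle bar, 65 mm above the lid's origin: bar along the lid's x, 64 mm long, 18 mm wide (pinch across the lid's y), from 52 to 78 mm above the rim. The lid goes down when the bar lies along the rinser's x (notch to notch), with 8 mm to spare beside each lug and 3.5 mm round the skirt
- tip_a: white conical piping tip, standing, wide end down, 36 mm high, 22 mm across at the foot and narrowing upward; origin at the centre of its foot, z up. Loose on the worktop at the start
- tip_c: white conical piping tip, standing, wide end down, 36 mm high, 22 mm across at the foot and narrowing upward; origin at the centre of its foot, z up. Loose on the worktop at the start
- tip_b: white conical piping tip, standing, wide end down, 36 mm high, 22 mm across at the foot and narrowing upward; origin at the centre of its foot, z up. Already in the first cup at the start
- bun: baked brown choux bun, about 88 mm across, 60 mm high, a bystander behind the work; origin at the centre of its underside
- spice_jar: spice jar with black cap, 45 mm across, 105 mm high, a bystander behind the work; origin at the centre of its underside
Mind the look-alikes: they are no part of the job. Leave any black, orange or yellow look-alike of the tip_c alone.

How it is judged:
On the way, in this order (a step that is already met when the one before it is completed fails the run):
1. each of the three cups holds one upright tip (((horizontal distance between tip_a and well0 below 0.006 m and z of tip_a in the frame of rinser between 0.033 and 0.04 m and angle between tip_a's own z axis and vertical below 0.15 rad) or (horizontal distance between tip_b and well0 below 0.006 m and z of tip_b in the frame of rinser between 0.033 and 0.04 m and angle between tip_b's own z axis and vertical below 0.15 rad) or (horizontal distance between tip_c and well0 below 0.006 m and z of tip_c in the frame of rinser between 0.033 and 0.04 m and angle between tip_c's own z axis and vertical below 0.15 rad)) and ((horizontal distance between tip_a and well1 below 0.006 m and z of tip_a in the frame of rinser between 0.033 and 0.04 m and angle between tip_a's own z axis and vertical below 0.15 rad) or (horizontal distance between tip_b and well1 below 0.006 m and z of tip_b in the frame of rinser between 0.033 and 0.04 m and angle between tip_b's own z axis and vertical below 0.15 rad) or (horizontal distance between tip_c and well1 below 0.006 m and z of tip_c in the frame of rinser between 0.033 and 0.04 m and angle between tip_c's own z axis and vertical below 0.15 rad)) and ((horizontal distance between tip_a and well2 below 0.006 m and z of tip_a in the frame of rinser between 0.033 and 0.04 m and angle between tip_a's own z axis and vertical below 0.15 rad) or (horizontal distance between tip_b and well2 below 0.006 m and z of tip_b in the frame of rinser between 0.033 and 0.04 m and angle between tip_b's own z axis and vertical below 0.15 rad) or (horizontal distance between tip_c and well2 below 0.006 m and z of tip_c in the frame of rinser between 0.033 and 0.04 m and angle between tip_c's own z axis and vertical below 0.15 rad))), for 0.2 s.
2. the lid is fully down in the collar and not yet turned far (all of step 1 and horizontal distance between lid and seat below 0.006 m and z of lid in the frame of rinser below 0.0345 m and angle between lid's own z axis and vertical below 0.06 rad and value of joint ring below 0.3 rad), for 0.1 s.
At the end, for the whole second after the job is handed in: each cup holds one upright tip (6 mm from its centre, foot within 4 mm of its floor); lid fully down (4.5 mm of the seat height, 6 mm of its axis, level to 0.06 rad), turned to the green mark (ring 0.385 to 0.665 rad) and still gripped (over 2 N) (all of step 1 and horizontal distance between lid and seat below 0.006 m and z of lid in the frame of rinser below 0.0345 m and angle between lid's own z axis and vertical below 0.06 rad and value of joint ring between 0.385 and 0.665 rad and contact force between the fingers and lid above 2 N); the arm keeps its last pose, push and grip.
It fails at once if the lid is turned past half-way towards the click (ring beyond 0.85 rad) (value of joint ring above 0.85 rad).
It fails at once if the loose bun or the spice jar is moved (more than 25 mm) (distance of any of bun, spice_jar from where it was at the start of the episode above 0.025 m).
It also fails if it takes over 72 s, if anything falls off the work surface, if the arm or the gripper's body presses on something with over 40 N, if the wrist force passes 120 N, or if a joint passes its speed limit or range.

## Working session

There is one attempt and no reset: what is moved stays moved. The work goes in short steps, Python scripts to look and compute and a shell command to move; the robot and the scene stay as the last step left them, time stands still between calls to the robot, and variables do not carry over. Pictures are saved under pics/ and viewed, at most 10 in all, crops included, and the job is handed in when it is done.

```bash
ls; mkdir -p pics
cat > h.py <<'E'
import numpy as np, cv2
from workcell import telemetry, vision, workorder
from scipy.spatial.transform import Rotation as R
def cam(n):
    c=vision.camera(n); f=c["img"].shape[0]/2/np.tan(np.radians(c["fov_y"])/2)
    c["K"]=np.array([[f,0,c["cx"]],[0,f,c["cy"]],[0,0,1.]]); c["D"]=np.array(c["D"],float); c["pose"]=np.array(c["pose"]); return c
def save(c,p,crop=None,s=1):
    im=c["img"][...,::-1]
    if crop: im=im[crop[1]:crop[3],crop[0]:crop[2]]
    cv2.imwrite(p,cv2.resize(im,None,fx=s,fy=s,interpolation=cv2.INTER_CUBIC))
def ray(c,uv):
    q=cv2.undistortPoints(np.array(uv,float).reshape(-1,1,2),c["K"],c["D"]).reshape(-1,2)
    d=np.c_[q[:,0],-q[:,1],-np.ones(len(q))]@c["pose"][:3,:3].T
    return c["pose"][:3,3],d
def onz(c,uv,z):
    o,d=ray(c,uv); return o+d*((z-o[2])/d[:,2])[:,None]
def proj(c,P):
    P=(np.atleast_2d(P)-c["pose"][:3,3])@c["pose"][:3,:3]
    P=P*[1,-1,-1]
    return cv2.projectPoints(P.reshape(-1,1,3),np.zeros(3),np.zeros(3),c["K"],c["D"])[0].reshape(-1,2)
E
python3 - <<'E'
from h import *
for n in("top","side"):
    c=cam(n); save(c,f"pics/{n}0.png",s=1.25); print(n,c["fov_y"],c["cx"],c["cy"],c["D"],c["pose"].round(3).tolist())
o=telemetry.get_obs(); print(o)
E
```

```text
pics
top 43.74783368270582 313.5907049557404 196.0320615867893 [-0.0157492  0.         0.         0.         0.       ] [[-0.026, 0.983, -0.184, 0.371], [-0.999, -0.029, -0.017, -0.026], [-0.022, 0.183, 0.983, 1.239], [0.0, 0.0, 0.0, 1.0]]
side 56.24223758647658 323.4752369983813 197.68109456800616 [-0.05928018  0.          0.          0.          0.        ] [[-0.991, 0.068, -0.112, 0.447], [-0.13, -0.385, 0.914, 0.861], [0.019, 0.92, 0.391, 0.451], [0.0, 0.0, 0.0, 1.0]]
{'clock': 0.1, 'joint_pos': array([1.25099929e+00, 2.41331669e-01, 3.85659935e-03, 1.33521283e+00,
       4.09514062e-05, 1.57081954e+00]), 'joint_vel': array([ 0.00017505, -0.00064016,  0.00259374,  0.00052393, -0.00100495,
       -0.00091382]), 'tau': array([ 3.14935769e-04, -3.73136866e+01,  2.53011024e+01,  1.08651703e-02,
        4.78458003e-05, -2.79413250e-06]), 'eef_pos': array([0.15699532, 0.47411051, 0.23050407]), 'tool_rot': array([ 1.59229427e-01,  9.87241153e-01, -9.30462527e-04, -1.70789812e-04]), 'ft_force': array([0.11377094, 0.16561922, 0.19126029]), 'ft_torque': array([ 0.03688572, -0.03043554,  0.02824736]), 'grasp_force': 0.0, 'grip_width': 0.08554668806371761}
```

View pics/top0.png

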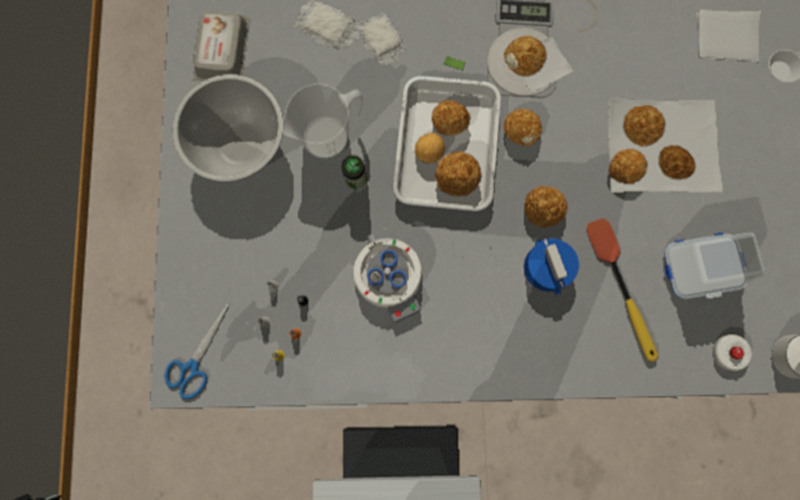

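View pics/side0.png

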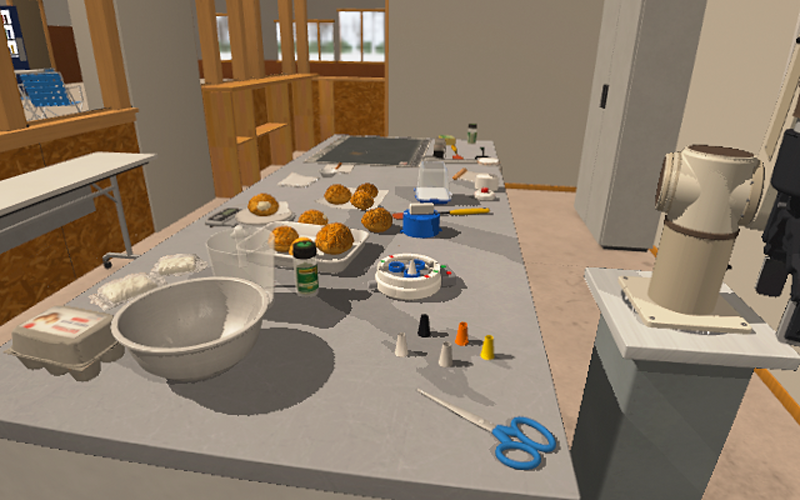

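Top view (800 px scale) shows the rinser at (388,273) with its pod at (404,312), and the lid at (552,265). Tip candidates are white (274,288), white (265,322), black (303,300), orange (296,333) and yellow (279,355). By the description, the two white ones are tip_a and tip_c. In the side view the white tips are at (401,345) and (445,354). I'll check that choice in one close crop and triangulate.

Run:
```python
from h import *
t=cam("top"); s=cam("side")
a=cv2.resize(t["img"][205:305,195:355],(800,500),interpolation=cv2.INTER_CUBIC)
b=cv2.resize(s["img"][240:300,300:400],(0,0),fx=5,fy=5,interpolation=cv2.INTER_CUBIC)[:100]
cv2.imwrite("pics/crop1.png",a[...,::-1])
# blobs in top
def show(n,uv,z): print(n,onz(t,[np.array(uv)/1.25],z)[0].round(3))
show("tipA foot",(273,300),0);show("tipA top",(272,281),.036);show("tipB top",(265,320),.036)
show("rinser top",(388,271),.046);show("pod",(404,312),.028);show("lid top",(551,263),.052);show("bar1",(549,243),.078);show("bar2",(560,277),.078)
def sh(n,uv,z): print(n,onz(s,[np.array(uv)/1.25],z)[0].round(3))
sh("s tip1 top",(402,333),.036);sh("s tip2 top",(446,343),.036);sh("s tip1 foot",(401,355),0);sh("s tip2 foot",(445,365),0);sh("jar",(307,290),0)
show("jar cap",(353,165),.105);show("near lid bun",(546,207),.04)
w=cam("wrist");print(w["fov_y"],w["D"]);o=telemetry.get_obs();T=np.eye(4);T[:3,:3]=R.from_quat(o["tool_rot"]).as_matrix();T[:3,3]=o["eef_pos"];print((np.linalg.inv(T)@w["pose"]).round(4));print(T.round(3))
```

```text
tipA foot [0.498 0.236 0.   ]
tipA top [0.532 0.231 0.036]
tipB top [0.456 0.244 0.036]
rinser top [0.543 0.004 0.046]
pod [ 0.465 -0.025  0.028]
lid top [ 0.549 -0.31   0.052]
bar1 [ 0.583 -0.303  0.078]
bar2 [ 0.518 -0.319  0.078]
s tip1 top [0.525 0.236 0.036]
s tip2 top [0.454 0.253 0.036]
s tip1 foot [0.524 0.245 0.   ]
s tip2 foot [0.453 0.26  0.   ]
jar [0.742 0.059 0.   ]
jar cap [0.74  0.064 0.105]
near lid bun [ 0.663 -0.311  0.04 ]
69.70565034939965 [0.00334742 0.         0.         0.         0.        ]
[[ 2.000e-04  9.475e-01  3.197e-01  8.370e-02]
 [ 1.000e+00 -3.000e-04  4.000e-04  4.000e-04]
 [ 5.000e-04  3.197e-01 -9.475e-01 -1.434e-01]
 [ 0.000e+00  0.000e+00  0.000e+00  1.000e+00]]
[[-0.949  0.314 -0.     0.157]
 [ 0.314  0.949 -0.001  0.474]
 [-0.    -0.001 -1.     0.231]
 [ 0.     0.     0.     1.   ]]
```

View pics/crop1.png

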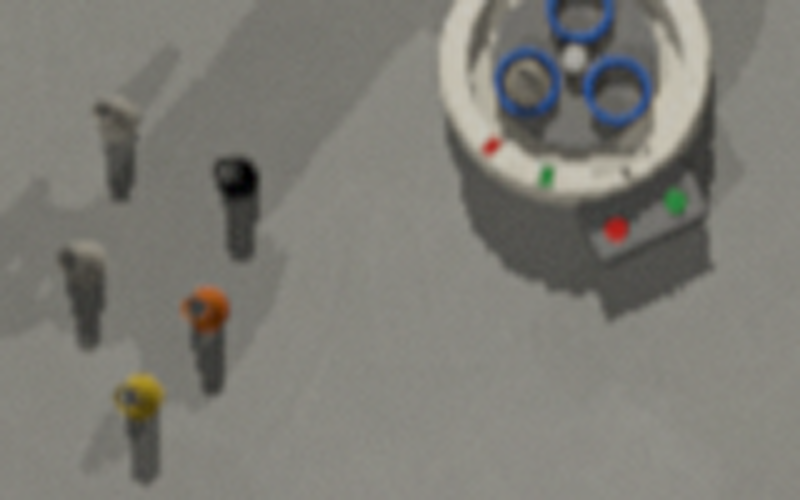

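The crop confirms it: the two white tips are at crop (115,115) and (82,258), with black (237,177), orange (207,308) and yellow (140,397) as decoys. Rough positions are A (0.527,0.236) and B (0.455,0.25), rinser (0.543,0.004) with yaw about 0.35, and lid (0.549,-0.31) with bar at about 0.24 rad. I'll move over the tips for a wrist view.

```bash
python3 -m inch '[[[0,0,0],[-0.119,-0.039,0.010],-0.2],[[0,0,0],[-0.119,-0.039,0.010],-0.2],[[0,0,0],[-0.119,-0.039,0.010],-0.2],[[0,0,0],[-0.119,-0.039,0.010],-0.2],[[0,0,0],[-0.119,-0.039,0.010],-0.2],[[0,0,0],[-0.119,-0.039,0.010],-0.2],[[0,0,0],[-0.119,-0.039,0.010],-0.2],[[0,0,0],[-0.119,-0.039,0.010],-0.2],[[0,0,0],[-0.119,-0.039,0.010],-0.2],[[0,0,0],[-0.119,-0.039,0.010],-0.2]]'; python3 -m inch '[[[0,0,0],[0,0,0],-0.2],[[0,0,0],[0,0,0],-0.2]]'
python3 - <<'E'
from h import *
c=cam("wrist"); save(c,"pics/w1.png",s=1.25); np.savez("w1.npz",img=c["img"],K=c["K"],D=c["D"],pose=c["pose"])
print(telemetry.get_obs()["joint_pos"].round(3),telemetry.get_obs()["eef_pos"].round(4))
E
```

```text
clock: 1.08
eef_pos: [0.4605, 0.2499, 0.2011]
tool_rot: [0.159, 0.987, 0.0, -0.0]
ft_force: [0.7, 1.0, 0.8]
grip_width: 0.0513
grasp_force: 0.0
clock: 1.25
eef_pos: [0.4603, 0.2498, 0.2006]
tool_rot: [0.161, 0.987, -0.0, -0.001]
ft_force: [-0.6, -0.4, -0.2]
grip_width: 0.0513
grasp_force: 0.0
[4.990e-01 3.020e-01 8.000e-03 1.278e+00 1.000e-03 8.210e-01] [0.4593 0.2507 0.2008]
```

View pics/w1.png

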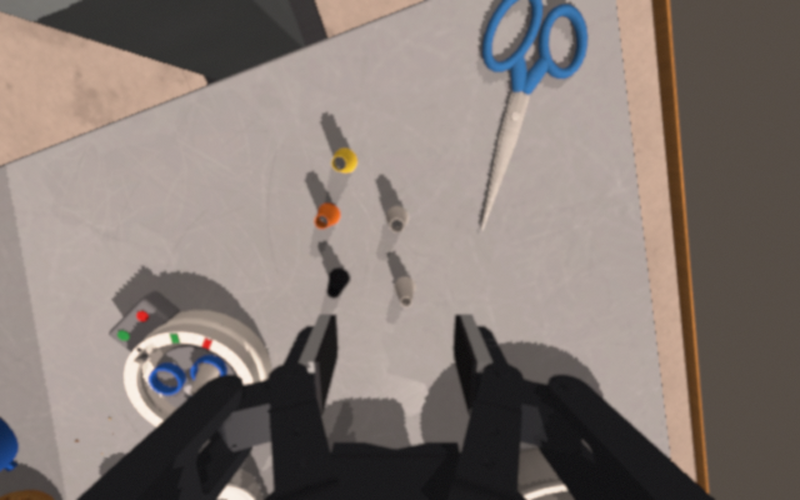

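Run:
```python
from h import *
d=np.load("w1.npz"); c={k:d[k] for k in d.files}
cv2.imwrite("pics/w1c.png",cv2.resize(c["img"][155:255,240:340][...,::-1],(600,600),interpolation=cv2.INTER_CUBIC))
def p(n,uv,z): print(n,onz(c,[np.array(uv)/1.25],z)[0].round(4))
p("B top",(397,225),.036);p("B foot",(397,210),0);p("A top",(406,299),.036);p("A foot",(402,281),0)
```

```text
B top [0.4527 0.2545 0.036 ]
B foot [0.4468 0.2566 0.    ]
A top [0.5233 0.2399 0.036 ]
A foot [0.519 0.238 0.   ]
```

View pics/w1c.png

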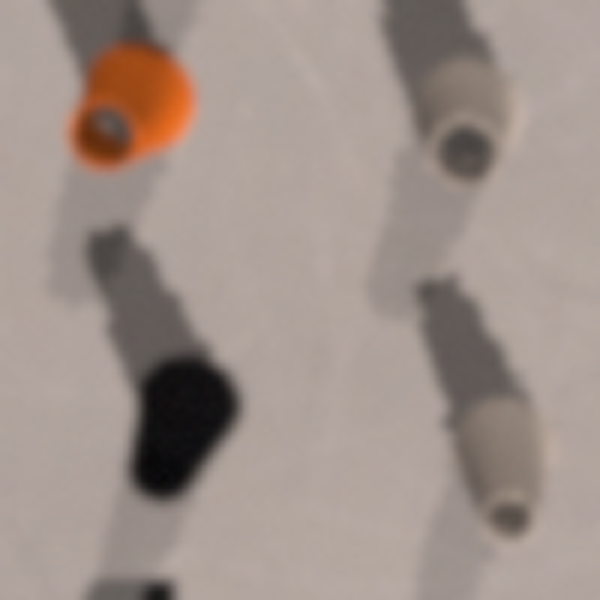

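Tip A is at about (0.524,0.2395) and tip B at about (0.4525,0.255). The wrist, side and top views agree, and the foot and top estimates match too. Picking B first.

```bash
python3 -m inch '[[[0,0,0],[0.031,0.007,0],-0.2],[[0,0,0],[0,0,0.125],-0.2],[[0,0,0],[0,0,0.125],-0.2],[[0,0,0],[0,0,0.125],-0.2],[[0,0,0],[0,0,0.125],-0.2],[[0,0,0],[0,0,0],-0.2]]'
```

```text
clock: 1.8
eef_pos: [0.4439, 0.2548, 0.0449]
tool_rot: [0.158, 0.987, -0.004, -0.006]
ft_force: [-1.3, -0.7, -0.6]
grip_width: 0.0512
grasp_force: 0.0
```

```bash
python3 -m inch '[[[0,0,0],[0,0,0.08],-0.2],[[0,0,0],[0,0,0.047],-0.2],[[0,0,0],[0,0,0],-0.2],[[0,0,0],[0,0,0],1],[[0,0,0],[0,0,0],1],[[0,0,0],[0,0,0],1],[[0,0,0],[0,0,0],1],[[0,0,0],[0,0,0],1],[[0,0,0],[0,0,0],1]]'
```

```text
clock: 2.55
eef_pos: [0.4523, 0.2574, 0.0156]
tool_rot: [0.159, 0.987, 0.002, 0.001]
ft_force: [-2.5, -0.1, 6.6]
grip_width: 0.0143
grasp_force: 58.4
```

```bash
python3 -m inch '[[[0,0,0],[0,0,-0.05],1],[[0,0,0],[0,0,-0.12],1],[[0,0,0],[0,0,-0.12],1],[[0,0,0],[0,0,-0.12],1],[[0,0,0],[0,0,-0.12],1],[[0,0,0],[0,0,0],1],[[0,0,0],[0,0,0],1]]'
python3 - <<'E'
from h import *
c=cam("wrist"); s=cam("side")
cv2.imwrite("pics/g1.png",np.hstack([cv2.resize(c["img"][200:400,200:420],(440,400)),cv2.resize(s["img"][130:330,260:440],(360,400))])[...,::-1])
E
```

```text
clock: 3.13
eef_pos: [0.4532, 0.2574, 0.1763]
tool_rot: [0.159, 0.987, 0.003, 0.003]
ft_force: [0.2, -0.3, -0.5]
grip_width: 0.0143
grasp_force: 58.4
```

View pics/g1.png

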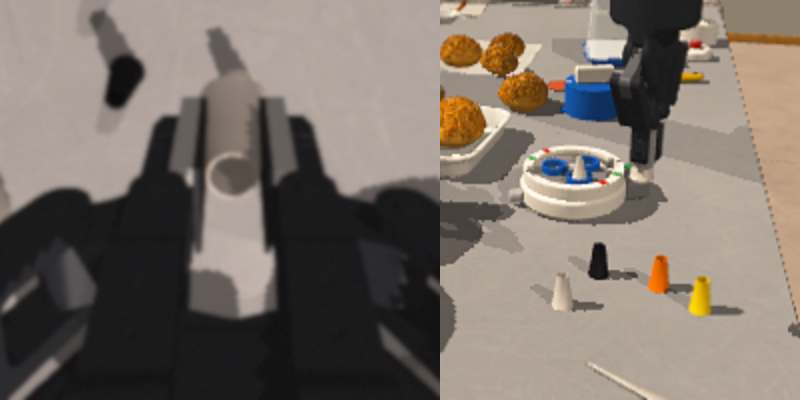

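Tip B is gripped upright between the pads, seen at (235,175) in the wrist view, and the decoys are untouched. Next I'll measure the rinser from above with the wrist camera.

```bash
python3 -m inch '[[[0,0,0],[-0.079,-0.078,-0.009],1],[[0,0,0],[-0.079,-0.078,-0.009],1],[[0,0,0],[-0.079,-0.078,-0.009],1],[[0,0,0],[-0.079,-0.078,-0.009],1],[[0,0,0],[-0.079,-0.078,-0.009],1],[[0,0,0],[-0.079,-0.078,-0.009],1],[[0,0,0],[-0.079,-0.078,-0.009],1],[[0,0,0],[-0.079,-0.078,-0.009],1],[[0,0,0],[-0.079,-0.078,-0.009],1],[[0,0,0],[0,0,0],1]]'; python3 -m inch '[[[0,0,0],[0,0,0],1],[[0,0,0],[0,0,0],1]]'
python3 - <<'E'
from h import *
c=cam("wrist"); save(c,"pics/w2.png",s=1.25); np.savez("w2.npz",img=c["img"],K=c["K"],D=c["D"],pose=c["pose"])
t=cam("top")
print(telemetry.get_obs()["joint_pos"].round(3),telemetry.get_obs()["eef_pos"].round(4))
E
```

```text
clock: 4.07
eef_pos: [0.5888, -0.0161, 0.1946]
tool_rot: [0.162, 0.987, -0.001, -0.0]
ft_force: [-0.2, -0.3, -0.1]
grip_width: 0.0139
grasp_force: 58.4
clock: 4.23
eef_pos: [0.5862, -0.0106, 0.1946]
tool_rot: [0.16, 0.987, -0.0, -0.002]
ft_force: [-0.6, 0.0, 0.3]
grip_width: 0.0142
grasp_force: 58.4
[-0.017  0.431  0.182  1.325  0.     0.302] [ 0.5863 -0.0097  0.1955]
```

View pics/w2.png

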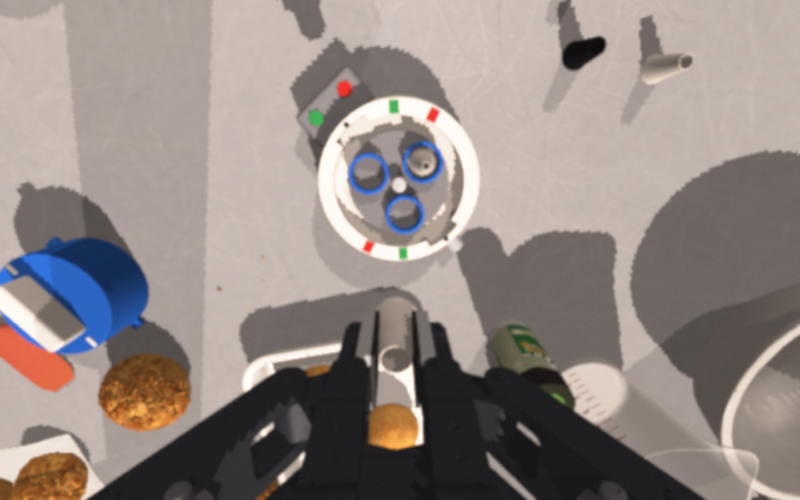

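Rinser is clear: pin (399,185), green ticks (394,106) and (403,253), red ticks (433,115) and (369,247), empty cups (369,173) and (405,214), filled cup (423,160). Fitting its pose now.

```bash
cat > rin.py <<'E'
from h import *
from scipy.optimize import least_squares
def cent(im,uv,col,r=9):
    u,v=[int(round(a)) for a in uv]; w=im[v-r:v+r+1,u-r:u+r+1].astype(float); R_,G,B=w[...,0],w[...,1],w[...,2]
    m={"g":G-np.maximum(R_,B),"r":R_-np.maximum(G,B)}[col]; m=np.where(m>40,m,0); ys,xs=np.mgrid[v-r:v+r+1,u-r:u+r+1]
    return (m*xs).sum()/m.sum(),(m*ys).sum()/m.sum()
def cups(im,box):
    x0,y0,x1,y1=box; w=im[y0:y1,x0:x1].astype(int); m=((w[...,2]-w[...,0]>50)).astype(np.uint8)
    cs,_=cv2.findContours(m,cv2.RETR_EXTERNAL,cv2.CHAIN_APPROX_NONE)
    return [np.array(cv2.fitEllipse(k)[0])+[x0,y0] for k in cs if len(k)>30]
def model(p):
    x,y,ps=p; rt=lambda r,a,z:[x+r*np.cos(a+ps),y+r*np.sin(a+ps),z]
    return np.array([rt(58,-.66,46),rt(58,np.pi-.66,46),rt(58,-1.19,46),rt(58,np.pi-1.19,46)])*[1,1,1] if 0 else np.array([rt(.058,-.66,.046),rt(.058,np.pi-.66,.046),rt(.058,-1.19,.046),rt(.058,np.pi-1.19,.046)])
def wells(p): return np.array([[p[0]+.0255*np.cos(p[2]+a),p[1]+.0255*np.sin(p[2]+a)] for a in np.radians([90,210,330])])
E
python3 - <<'E'
from rin import *
d=np.load("w2.npz"); c={k:d[k] for k in d.files}
px=np.array([cent(c["img"],np.array(u)/1.25,k) for u,k in [((403,253),"g"),((394,106),"g"),((369,247),"r"),((433,115),"r")]])
f=lambda p:(proj(c,model(p))-px).ravel()
s=least_squares(f,[.543,.004,.35]); print(s.x.round(4),f(s.x).round(2)); W=wells(s.x); print(W.round(4))
print(cups(c["img"],(260,110,370,190))); print(proj(c,np.c_[W,[.046]*3]).round(1))
print("pin",(proj(c,[[*s.x[:2],.048]])*1.25).round(1))
o=telemetry.get_obs();print(o["eef_pos"],R.from_quat(o["tool_rot"]).as_matrix().round(3).tolist())
# top of held tip
P=onz(c,[np.array((397,358))/1.25],o["eef_pos"][2]+.022);print("held",P)
np.savetxt("rin.txt",s.x)
E
```

```text
[0.5427 0.0069 0.4089] [ 0.08 -0.4  -0.18  0.22 -0.   -0.18  0.11  0.24]
[[ 0.5325  0.0303]
 [ 0.5275 -0.0136]
 [ 0.568   0.004 ]]
[array([323.41635132, 171.14076233]), array([294.5966835 , 138.63091087]), array([337.8470993 , 129.64686012])]
[[338.  129.9]
 [294.4 139.2]
 [323.7 171.7]]
pin [[398.4 184.4]]
[ 0.58631862 -0.009655    0.19545971] [[-0.95, 0.313, -0.003], [0.313, 0.95, 0.0], [0.002, -0.0, -1.0]]
held [[ 0.58594813 -0.00926803  0.21745971]]
```

```bash
python3 -m inch '[[[0,0,0],[0.073,0.025,0],1],[[0,0,0],[0,0,0.1],1],[[0,0,0],[0,0,0.1],1],[[0,0,0],[0,0,0.1],1],[[0,0,0],[0,0,0.08],1],[[0,0,0],[0,0,0],1],[[0,0,0],[0,0,0],1],[[0,0,0],[0,0,0],1]]'
python3 - <<'E'
from h import *
print(np.mean([telemetry.get_obs()["eef_pos"] for _ in range(3)],0))
E
```

```text
clock: 5.0
eef_pos: [0.5697, 0.0041, 0.084]
tool_rot: [0.159, 0.987, 0.0, 0.001]
ft_force: [0.3, 0.8, 0.8]
grip_width: 0.014
grasp_force: 58.4
[0.56973667 0.00409211 0.08396169]
```

```bash
python3 -m inch '[[[0,0,0],[0.003,0,0.04],1],[[0,0,0],[0,0,0.04],1],[[0,0,0],[0,0,0.023],1],[[0,0,0],[0,0,0],1],[[0,0,0],[0,0,0],1],[[0,0,0],[0,0,0],1]]'
```

```text
clock: 5.5
eef_pos: [0.5706, 0.0036, 0.0569]
tool_rot: [0.159, 0.987, 0.0, 0.003]
ft_force: [-5.6, 0.3, 13.1]
grip_width: 0.0144
grasp_force: 72.3
```

```bash
python3 -m inch '[[[0,0,0],[0,0,-0.035],1],[[0,0,0],[0,0,0],1],[[0,0,0],[0,0,0],1],[[0,0,0],[0,0,0],1]]'
python3 - <<'E'
from rin import *
c=cam("wrist"); s=cam("side")
p=np.loadtxt("rin.txt"); W=wells(p)
o=telemetry.get_obs();print(o["eef_pos"],o["ft_force"].round(1))
u=proj(s,[[*W[2],.046]])[0].astype(int); u=np.array([u[0],u[1]])
def cr(im,u,r): return cv2.resize(im[u[1]-r:u[1]+r,u[0]-r:u[0]+r],(400,400),interpolation=cv2.INTER_CUBIC)
u2=proj(c,[[*W[2],.046]])[0].astype(int)
cv2.imwrite("pics/p1.png",np.hstack([cr(c["img"],u2-[0,20],65),cr(s["img"],u,30)])[...,::-1]); print(u2,u)
E
```

```text
clock: 5.83
eef_pos: [0.5688, 0.0037, 0.0629]
tool_rot: [0.159, 0.987, 0.0, 0.001]
ft_force: [-0.2, -0.9, -0.5]
grip_width: 0.0141
grasp_force: 69.8
[0.5680462  0.00361703 0.06190396] [ 0.1 -0.3 -0.1]
[315 248] [317 211]
```

View pics/p1.png

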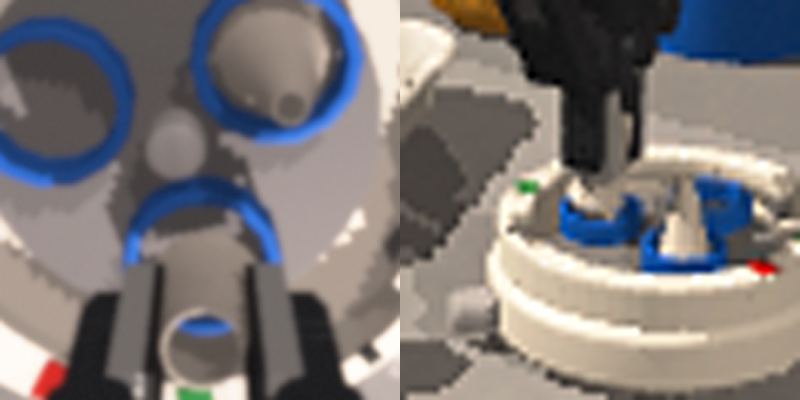

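Run:
```python
from rin import *
c=cam("wrist"); o=telemetry.get_obs(); p=np.loadtxt("rin.txt"); W=wells(p)
n=lambda x,y:(250+x/3.077,163+y/3.077)
xt=R.from_quat(o["tool_rot"]).as_matrix()[:,0]; print(o["eef_pos"])
for nm,uv,z,r in [("cup outer",(203,180),.046,.0163),("foot",(205,235),.0475,.011),("tiptop",(203,345),.0835,0)]:
    P=onz(c,[n(*uv)],z)[0]; print(nm,(P-xt*r)[:2].round(4))
print(W[2], o["ft_force"])
```

```text
[0.56784923 0.00359695 0.06165583]
cup outer [0.5652 0.005 ]
foot [0.5708 0.0036]
tiptop [0.5621 0.006 ]
[0.56801609 0.00400668] [-0.09861309  0.68068871 -0.27987586]
```

Run:
```python
from rin import *
p=np.loadtxt("rin.txt"); W=wells(p)
for n in ("wrist","side","top"):
    c=cam(n); pr=proj(c,np.c_[W,[.046]*3]); lo=np.maximum(pr.min(0).astype(int)-45,0);hi=pr.max(0).astype(int)+45
    print(n,pr.round(1).tolist()); 
    for e in cups(c["img"],(*lo,*hi)): print("   ",e.round(1),onz(c,[e],.046)[0].round(4))
    for w,k,col in zip(model(p),range(4),"ggrr"):
        try:
            q=cent(c["img"],proj(c,w)[0],col); print(col,k,(onz(c,[q],.046)[0]-w).round(4)[:2])
        except Exception as e: print(e)
```

```text
wrist [[340.2, 185.1], [265.5, 200.1], [316.0, 250.9]]
    [315.8 246.6] [0.5652 0.0048 0.046 ]
    [265.9 197.8] [ 0.5263 -0.0128  0.046 ]
    [340.4 183.5] [0.5317 0.0307 0.046 ]
g 0 [ 0.0011 -0.0005]
g 1 [-0.0001  0.0006]
r 2 [-0.0008 -0.0017]
r 3 [-0.      0.0004]
side [[329.7, 216.8], [333.5, 209.6], [317.0, 211.3]]
    [326.5 214. ] [0.5424 0.0154 0.046 ]
    [340.3 180. ] [ 0.5298 -0.2367  0.046 ]
g 0 [0.0004 0.    ]
g 1 [-0.0058 -0.0099]
r 2 [nan nan]
r 3 [ 0.0017 -0.0006]
top [[299.4, 221.5], [317.7, 223.1], [310.0, 206.7]]
g 0 [nan nan]
g 1 [nan nan]
r 2 [nan nan]
r 3 [nan nan]rin.py:6: RuntimeWarning: invalid value encountered in scalar divide
  return (m*xs).sum()/m.sum(),(m*ys).sum()/m.sum()
```

The tip caught the +x rim: its axis sat about 2 mm +x of the TCP and it tilted about 0.2 rad. The rinser model holds within about 1 mm. I'll tilt the tool to straighten the tip, shift back and remeasure before lowering.

```bash
python3 -m inch '[[[0,0.016,0],[0.009,0,-0.014],1],[[0,0.016,0],[0,0,0],1],[[0,0,0],[0,0,0],1],[[0,0,0],[0,0,0],1],[[0,0,0],[0,0,0],1]]'
python3 - <<'E'
from rin import *
c=cam("wrist"); o=telemetry.get_obs(); p=np.loadtxt("rin.txt"); W=wells(p)
M=R.from_quat(o["tool_rot"]).as_matrix(); print(o["eef_pos"].round(4),M.round(3).tolist())
u=proj(c,[[*W[2],.046]])[0]; print(u)
ui=int(round(u[0]))
col=c["img"][:,ui-1:ui+2].mean(1).astype(int)
for v in range(int(u[1])-35,int(u[1])+75,2): print(v,col[v].tolist(),end=' ')
np.savez("w3.npz",img=c["img"],K=c["K"],D=c["D"],pose=c["pose"])
E
```

```text
clock: 6.55
eef_pos: [0.5652, 0.0044, 0.0656]
tool_rot: [0.158, 0.982, 0.016, -0.099]
ft_force: [-0.2, 0.8, -0.4]
grip_width: 0.0143
grasp_force: 68.2
[0.565  0.0046 0.0663] [[-0.93, 0.314, -0.189], [0.308, 0.949, 0.062], [0.199, -0.0, -0.98]]
[316.13915947 258.40777476]
223 [107, 100, 98] 225 [89, 83, 81] 227 [76, 70, 70] 229 [72, 67, 68] 231 [52, 56, 75] 233 [26, 53, 100] 235 [33, 67, 125] 237 [36, 62, 110] 239 [81, 79, 88] 241 [140, 126, 117] 243 [149, 135, 124] 245 [147, 132, 122] 247 [144, 130, 120] 249 [141, 127, 117] 251 [139, 125, 116] 253 [137, 123, 113] 255 [137, 123, 114] 257 [136, 123, 114] 259 [141, 128, 118] 261 [124, 113, 106] 263 [75, 70, 67] 265 [69, 65, 64] 267 [69, 63, 63] 269 [69, 64, 63] 271 [68, 63, 63] 273 [60, 60, 70] 275 [78, 74, 74] 277 [89, 80, 75] 279 [91, 82, 76] 281 [110, 99, 92] 283 [126, 113, 105] 285 [191, 173, 160] 287 [166, 150, 139] 289 [134, 122, 112] 291 [133, 121, 111] 293 [138, 126, 116] 295 [142, 129, 119] 297 [119, 108, 99] 299 [133, 125, 112] 301 [128, 142, 112] 303 [67, 151, 78] 305 [63, 156, 78] 307 [64, 157, 79] 309 [64, 158, 80] 311 [65, 159, 81] 313 [67, 160, 81] 315 [128, 177, 121] 317 [200, 192, 173] 319 [170, 157, 152] 321 [167, 155, 150] 323 [165, 154, 148] 325 [165, 154, 147] 327 [165, 154, 147] 329 [164, 153, 147] 331 [165, 154, 148]
```

Run:
```python
from rin import *
d=np.load("w3.npz"); c={k:d[k] for k in d.files}; p=np.loadtxt("rin.txt"); W=wells(p)
h=np.array([-.949,.314,0])
for z in (.050,.052): print("foot",(onz(c,[(316,239.3)],z)[0]-h*.011).round(4))
for z in (.086,.088): print("top",onz(c,[(316,272)],z)[0].round(4))
print("cup near outer",(onz(c,[(316,231.5)],.046)[0]-h*.0163).round(4)); print(W[2])
# row scan for tip foot lateral extent and expected images of upright tip at cup centre
for z in (.052,):
  f=np.array([.5665,.0045,z]); print(proj(c,[f+h*.011]),proj(c,[f+[0,0,.036]]))
```

```text
foot [0.5657 0.0047 0.05  ]
foot [0.5652 0.0048 0.052 ]
top [0.5625 0.0058 0.086 ]
top [0.5618 0.006  0.088 ]
cup near outer [0.5669 0.0043 0.046 ]
[0.56801609 0.00400668]
[[316.12228459 241.41027663]] [[316.11721747 281.81851156]]
```

```bash
python3 -m inch '[[[0,0,0],[-0.006,0,-0.001],1],[[0,0,0],[0,0,0],1],[[0,0,0],[-0.003,0,0.015],1],[[0,0,0],[-0.003,0,0.015],1],[[0,0,0],[-0.003,0,0.015],1],[[0,0,0],[0,0,0],1],[[0,0,0],[0,0,0],1]]'
```

```text
clock: 7.18
eef_pos: [0.5667, 0.0039, 0.0519]
tool_rot: [0.158, 0.982, 0.016, -0.1]
ft_force: [0.2, 0.2, -0.1]
grip_width: 0.0142
grasp_force: 68.2
```

```bash
python3 -m inch '[[[0,0,0],[0,0,0],0.4],[[0,0,0],[0,0,0],0.3],[[0,0,0],[0,0,0],0.3],[[0,0,0],[0,0,0],0.3],[[0,0,0],[0.022,0,-0.109],0.3],[[0,0,0],[0.022,0,-0.109],0.3],[[0,0,0],[0.022,0,-0.109],0.3],[[0,-0.016,0],[0.022,0,-0.109],0.1],[[0,-0.016,0],[0,0,0],-0.2],[[0,0,0],[0,0,0],-0.2]]'; python3 -m inch '[[[0,0,0],[0,0,0],-0.2],[[0,0,0],[0,0,0],-0.2]]'
python3 - <<'E'
from rin import *
c=cam("wrist"); s=cam("side");o=telemetry.get_obs(); p=np.loadtxt("rin.txt"); W=wells(p);print(o["eef_pos"],R.from_quat(o["tool_rot"]).as_matrix().round(3).tolist())
np.savez("w4.npz",img=c["img"],K=c["K"],D=c["D"],pose=c["pose"]);np.savez("s4.npz",img=s["img"],K=s["K"],D=s["D"],pose=s["pose"])
print(proj(c,np.c_[W,[.072]*3]).round(1).tolist(),proj(s,np.c_[W,[.072]*3]).round(1).tolist())
u2=proj(c,[[*p[:2],.05]])[0].astype(int);u=proj(s,[[*p[:2],.05]])[0].astype(int);print(u2,u)
def cr(im,u,r): return cv2.resize(im[max(u[1]-r,0):u[1]+r,u[0]-r:u[0]+r],(400,400),interpolation=cv2.INTER_CUBIC)
cv2.imwrite("pics/p2.png",np.hstack([cr(c["img"],u2,75),cr(s["img"],u,45)])[...,::-1])
# brightness at expected tip (cone flank)
for w in W:
    q=proj(s,[[*w,.06]])[0].round().astype(int); print(s["img"][q[1],q[0]-1:q[0]+2].tolist())
E
```

```text
clock: 8.02
eef_pos: [0.564, 0.0046, 0.187]
tool_rot: [0.159, 0.987, 0.0, 0.001]
ft_force: [-2.3, 0.3, -1.2]
grip_width: 0.0508
grasp_force: 0.0
clock: 8.18
eef_pos: [0.5676, 0.0038, 0.1861]
tool_rot: [0.159, 0.987, 0.0, -0.001]
ft_force: [0.5, 1.0, -0.4]
grip_width: 0.0511
grasp_force: 0.0
[0.56846132 0.00356046 0.1854484 ] [[-0.949, 0.315, -0.001], [0.315, 0.949, 0.0], [0.001, -0.0, -1.0]]
[[331.4, 157.6], [283.5, 167.5], [315.9, 202.1]] [[329.9, 207.3], [333.8, 200.4], [317.2, 202.0]]
[310 171] [326 211]
[[186, 167, 145], [168, 150, 130], [156, 138, 117]]
[[228, 208, 180], [228, 210, 181], [242, 229, 202]]
[[183, 165, 145], [156, 141, 124], [161, 145, 127]]
```

Run:
```python
from rin import *
d=np.load("w4.npz"); c={k:d[k] for k in d.files}; p=np.loadtxt("rin.txt"); W=wells(p); g=c["img"].mean(2)
q=proj(c,np.c_[W,[.072]*3])
P=[cv2.getRectSubPix(g.astype(np.float32),(25,25),tuple(map(float,a))) for a in q]
for k in range(3):
    print(k); print(P[k][::3,::3].astype(int))
print(cv2.HoughCircles(g[120:260,240:380].astype(np.uint8),cv2.HOUGH_GRADIENT,1,6,param1=80,param2=9,minRadius=3,maxRadius=7))
```

```text
0
[[104 107 131 140 144 141 129  93 133]
 [107 116 126 135 142 147 156  95 113]
 [129 109 114 127 139 144 170 134  99]
 [127 116 103 126 158 152 177 114  97]
 [ 89 138 120 137  92 165 174  81 111]
 [ 88 101 151 164 147 162 109  84 139]
 [115  75  75  99  93  81  87 131 154]
 [129 120 100  85  95 119 142 145 151]
 [112 128 132 129 138 139 135 146 151]]
1
[[148 132 130 131 131 130 131 130 105]
 [140 119 138 147 143 138 136 130  87]
 [134  98 137 149 149 148 143 117  72]
 [130  85  93 126 115 102  91  82  75]
 [136  99  81  84  84  84  84  84  82]
 [166 123  84  82  83  84  84  83  86]
 [181 132 122  94  83  82  81  94 125]
 [202 131 131 132 126 125 130 139 138]
 [224 140 129 129 131 132 132 131 134]]
2
[[139 115 116 127 133 138 145 148 110]
 [130 113 111 126 135 137 142 162  93]
 [ 93  86 117 128 131 136 143 137  87]
 [104  74 136  77  69  78 161 105 106]
 [118  76 128  88  86  85 138  96 146]
 [128 115 140 124 107 115 152 139 144]
 [121 122 127 143 150 153 143 147 159]
 [122 120 121 121 121 122 133 159 155]
 [121 121 121 120 121 129 153 156 144]]
[[[ 70.5  50.5   5.2]
  [ 76.5  79.5   6.4]
  [ 51.5  79.5   6.4]
  [ 67.5  71.5   5.2]
  [ 80.5  72.5   6.2]
  [ 74.5 105.5   5.2]]]
```

The cup-2 tip's hole sits at its expected projection (316,202), so it is upright in well2. On to tip A.

```bash
python3 -m inch '[[[0,0,0],[0.055,0.1,0],-0.2],[[0,0,0],[0.055,0.1,0],-0.2],[[0,0,0],[0.055,0.1,0],-0.2],[[0,0,0],[0.055,0.1,0],-0.2],[[0,0,0],[0.055,0.1,0],-0.2],[[0,0,0],[0.055,0.1,0],-0.2],[[0,0,0],[0.055,0.1,0],-0.2],[[0,0,0],[0,0,0],-0.2],[[0,0,0],[0,0,0],-0.2],[[0,0,0],[0,0,0],-0.2]]'
python3 - <<'E'
from rin import *
c=cam("wrist");o=telemetry.get_obs();print(o["eef_pos"])
g=c["img"].mean(2); A=np.array([.5243,.239])
q=proj(c,[[*A,.036],[*A,0]]);print(q.round(1)); u,v=q[0].round().astype(int)
print(g[v-32:v+12:2,u-16:u+17:2].astype(int))
E
```

```text
clock: 9.12
eef_pos: [0.5244, 0.2394, 0.185]
tool_rot: [0.159, 0.987, -0.001, -0.001]
ft_force: [-0.4, -0.3, -0.4]
grip_width: 0.0515
grasp_force: 0.0
[0.52446567 0.23871117 0.18512956]
[[315.5 191.6]
 [315.6 183.2]]
[[155 108  96  96  96  98 125 166 170 171 173 172 169 168 169 170 171]
 [159 112  95  96  95  96 108 151 165 169 170 171 168 167 170 169 169]
 [165 129  97  94  94  95  98 108 141 167 169 170 169 169 170 168 168]
 [167 143 100  95  95  94  95  96 123 163 170 170 168 170 170 169 168]
 [168 159 112  94  94  94  95  96 108 155 168 169 169 169 169 167 167]
 [168 164 128  96  95  95  94  95  98 123 155 169 169 168 168 167 165]
 [167 167 143  99  95  94  94  95  96 102 141 167 168 168 166 166 167]
 [167 167 157 110  93  94  98 102 109 110 120 161 169 168 166 168 169]
 [167 167 164 127  95 104 117 127 132 135 133 156 169 169 170 169 170]
 [166 167 163 126 100 115 124 131 133 135 137 151 168 169 168 170 169]
 [168 168 159 117 102 113 121 127 131 133 136 147 167 169 168 169 169]
 [167 168 165 146 109 110 116 123 127 130 133 144 167 175 169 168 168]
 [168 168 166 152 111 103 112 120 125 129 131 142 168 178 171 170 169]
 [168 166 165 155 119 100 108 119 128 131 130 140 170 179 171 170 170]
 [168 167 165 151 133 100 111 130 129 136 140 142 173 177 169 170 170]
 [169 167 167 156 142 113 123 110  87  96 131 156 171 170 169 169 169]
 [169 168 167 153 144 135 127  85  80  90 113 164 168 169 169 169 168]
 [168 168 164 150 146 147 145  99  83  84 117 170 169 168 168 169 168]
 [168 167 158 147 146 147 153 135 121 129 153 168 167 168 169 167 167]
 [168 166 153 144 145 147 147 152 160 168 170 169 169 169 170 168 168]
 [168 164 149 145 146 145 146 146 149 162 169 170 170 170 170 169 170]
 [170 161 148 145 145 144 145 147 158 166 169 170 170 171 170 170 171]]
```

```bash
python3 -m inch '[[[0,0,0],[0,0,0.12],-0.2],[[0,0,0],[0,0,0.12],-0.2],[[0,0,0],[0,0,0.12],-0.2],[[0,0,0],[0,0,0.12],-0.2],[[0,0,0],[0,0,0.085],-0.2],[[0,0,0],[0,0,0],-0.2],[[0,0,0],[0,0,0],-0.2],[[0,0,0],[0,0,0],-0.2]]'
python3 -m inch '[[[0,0,0],[0,0,0],1],[[0,0,0],[0,0,0],1],[[0,0,0],[0,0,0],1],[[0,0,0],[0,0,0],1],[[0,0,0],[0,0,0],1],[[0,0,0],[0,0,0],1]]'
```

```text
clock: 9.83
eef_pos: [0.5256, 0.2391, 0.018]
tool_rot: [0.16, 0.987, 0.001, 0.001]
ft_force: [0.3, 0.0, 0.3]
grip_width: 0.0512
grasp_force: 0.0
clock: 10.33
eef_pos: [0.5253, 0.24, 0.0186]
tool_rot: [0.159, 0.987, 0.001, 0.002]
ft_force: [-0.7, -1.1, 6.3]
grip_width: 0.0122
grasp_force: 58.2
```

```bash
python3 -m inch '[[[0,0,0],[0,0,-0.06],1],[[0,0,0],[0,0,-0.11],1],[[0,0,0],[0,0,-0.11],1],[[0,0,0],[0,0,-0.11],1],[[0,0,0],[0,0,-0.1],1],[[0,0,0],[0,0,0],1]]'
python3 -m inch '[[[0,0,0],[-0.0387,-0.114,0],1],[[0,0,0],[-0.0387,-0.114,0],1],[[0,0,0],[-0.0387,-0.114,0],1],[[0,0,0],[-0.0387,-0.114,0],1],[[0,0,0],[-0.0387,-0.114,0],1],[[0,0,0],[-0.0387,-0.114,0],1],[[0,0,0],[-0.0387,-0.114,0],1],[[0,0,0],[0,0,0],1]]'
python3 -m inch '[[[0,0,-0.0194],[0,0,0],1],[[0,0,-0.0194],[0,0,0],1],[[0,0,-0.0194],[0,0,0],1],[[0,0,-0.0194],[0,0,0],1],[[0,0,-0.0194],[0,0,0],1],[[0,0,-0.0194],[0,0,0],1],[[0,0,-0.0194],[0,0,0],1],[[0,0,-0.0194],[0,0,0],1],[[0,0,0],[0,0,0],1],[[0,0,0],[0,0,0],1]]'
python3 - <<'E'
from h import *
o=telemetry.get_obs();print(o["joint_pos"].round(3),R.from_quat(o["tool_rot"]).as_matrix().round(3).tolist())
E
```

```text
clock: 10.83
eef_pos: [0.5277, 0.2414, 0.1717]
tool_rot: [0.159, 0.987, 0.004, 0.006]
ft_force: [1.5, 0.2, 0.8]
grip_width: 0.012
grasp_force: 58.1
clock: 11.5
eef_pos: [0.5255, -0.0191, 0.1637]
tool_rot: [0.163, 0.987, -0.001, 0.001]
ft_force: [0.1, 0.3, 0.0]
grip_width: 0.0119
grasp_force: 58.1
clock: 12.33
eef_pos: [0.5257, -0.013, 0.1635]
tool_rot: [-0.321, 0.947, -0.0, 0.0]
ft_force: [0.4, -0.2, -0.0]
grip_width: 0.012
grasp_force: 58.1
[-0.025  0.33  -0.054  1.187  0.    -0.677] [[-0.794, -0.607, 0.0], [-0.607, 0.794, 0.0], [-0.0, -0.0, -1.0]]
```

```bash
python3 -m inch '[[[0,0,0],[0,0,0.1],1],[[0,0,0],[0,0,0.1],1],[[0,0,0],[0,0,0.062],1],[[0,0,0],[0,0,0],1],[[0,0,0],[0,0,0],1],[[0,0,0],[0,0,0],1]]'
python3 - <<'E'
from rin import *
c=cam("wrist");o=telemetry.get_obs();e=o["eef_pos"];print(e)
np.savez("w5.npz",img=c["img"],K=c["K"],D=c["D"],pose=c["pose"])
p=np.loadtxt("rin.txt"); W=wells(p); z=e[2]-.018
x=R.from_quat(o["tool_rot"]).as_matrix()[:,0]
print("expect foot near edge",proj(c,[[*e[:2],z]]+x*.011).round(1),"top",proj(c,[[*e[:2],z+.036]]).round(1),"cup1",proj(c,[[*W[1],.046]]).round(1))
g=c["img"]; 
pr=proj(c,np.c_[W,[.046]*3]); lo=np.maximum(pr.min(0).astype(int)-45,0);hi=pr.max(0).astype(int)+45
print(pr.round(1).tolist(),[q.round(1) for q in cups(g,(*lo,*hi))])
u=int(round(proj(c,[[*e[:2],z]])[0,0])); col=g[:,u-1:u+2].mean(1).astype(int)
print([ (v,*col[v]) for v in range(180,330,2)])
E
```

```text
clock: 12.83
eef_pos: [0.5267, -0.0133, 0.086]
tool_rot: [-0.321, 0.947, -0.0, 0.001]
ft_force: [0.5, 0.3, 0.4]
grip_width: 0.0123
grasp_force: 58.1
[ 0.52720837 -0.01333081  0.08650732]
expect foot near edge [[313.3 232.3]] top [[312.7 281.6]] cup1 [[313.2 233.6]]
[[356.7, 272.0], [313.2, 233.6], [299.0, 286.1]] [array([359.4, 268. ]), array([313.5, 232.1])]
[(180, np.int64(250), np.int64(242), np.int64(232)), (182, np.int64(254), np.int64(250), np.int64(243)), (184, np.int64(254), np.int64(251), np.int64(244)), (186, np.int64(254), np.int64(250), np.int64(244)), (188, np.int64(254), np.int64(250), np.int64(244)), (190, np.int64(254), np.int64(251), np.int64(244)), (192, np.int64(254), np.int64(251), np.int64(246)), (194, np.int64(254), np.int64(250), np.int64(245)), (196, np.int64(245), np.int64(234), np.int64(225)), (198, np.int64(186), np.int64(170), np.int64(157)), (200, np.int64(177), np.int64(161), np.int64(148)), (202, np.int64(176), np.int64(160), np.int64(147)), (204, np.int64(144), np.int64(131), np.int64(121)), (206, np.int64(80), np.int64(74), np.int64(73)), (208, np.int
[... 2394 characters left out ...]
t64(150), np.int64(157)), (304, np.int64(174), np.int64(158), np.int64(149)), (306, np.int64(177), np.int64(160), np.int64(148)), (308, np.int64(177), np.int64(159), np.int64(147)), (310, np.int64(177), np.int64(159), np.int64(147)), (312, np.int64(170), np.int64(153), np.int64(142)), (314, np.int64(141), np.int64(127), np.int64(118)), (316, np.int64(129), np.int64(116), np.int64(108)), (318, np.int64(119), np.int64(107), np.int64(100)), (320, np.int64(118), np.int64(107), np.int64(99)), (322, np.int64(121), np.int64(109), np.int64(102)), (324, np.int64(129), np.int64(116), np.int64(107)), (326, np.int64(133), np.int64(121), np.int64(111)), (328, np.int64(138), np.int64(124), np.int64(114))]
```

Tip A's foot edge is at row 231.5 against 232.3 expected, centred over well1. Lowering.

```bash
python3 -m inch '[[[0,0,0],[0,0,0.04],1],[[0,0,0],[0,0,0.04],1],[[0,0,0],[0,0,0.022],1],[[0,0,0],[0,0,0],1],[[0,0,0],[0,0,0],1],[[0,0,0],[0,0,0],1]]'
```

```text
clock: 13.38
eef_pos: [0.5264, -0.0134, 0.0551]
tool_rot: [-0.322, 0.947, -0.0, 0.001]
ft_force: [0.1, -0.5, 0.1]
grip_width: 0.0122
grasp_force: 58.1
```

```bash
python3 -m inch '[[[0,0,0],[0,0,0],0.4],[[0,0,0],[0,0,0],0.3],[[0,0,0],[0,0,0],0.3],[[0,0,0],[0,0,0],0.3],[[0,0,0],[0,0,-0.12],0.3],[[0,0,0],[0,0,-0.12],0.3],[[0,0,0.0194],[0,0,-0.12],0.1],[[0,0,0.0194],[0,0,-0.12],-0.1],[[0,0,0.0194],[0,0,0],-0.2],[[0,0,0.0075],[0,0,0],-0.2]]'
python3 -m inch '[[[0,0,0],[0,-0.122,0],-0.2],[[0,0,0],[0,-0.122,0],-0.2],[[0,0,0],[0,-0.122,0],-0.2],[[0,0,0],[0,-0.122,0],-0.2],[[0,0,0],[0,-0.122,0],-0.2],[[0,0,0],[0,-0.122,0],-0.2],[[0,0,0],[0,-0.122,0],-0.2],[[0,0,0],[0,-0.122,0],-0.2],[[0,0,0],[0,0,0],-0.2],[[0,0,0],[0,0,0],-0.2]]'
python3 - <<'E'
from rin import *
c=cam("wrist");o=telemetry.get_obs();e=o["eef_pos"];M=R.from_quat(o["tool_rot"]).as_matrix();print(e,M.round(3).tolist(),o["joint_pos"].round(2))
np.savez("w6.npz",img=c["img"],K=c["K"],D=c["D"],pose=c["pose"])
s=cam("side");np.savez("s6.npz",img=s["img"],K=s["K"],D=s["D"],pose=s["pose"])
p=np.loadtxt("rin.txt");u=proj(s,[[*p[:2],.05]])[0].astype(int)
a=cv2.resize(c["img"],(640,400)); b=cv2.resize(s["img"][u[1]-30:u[1]+30,u[0]-48:u[0]+48],(320,200),interpolation=cv2.INTER_CUBIC)
cv2.imwrite("pics/lid.png",np.vstack([a,np.hstack([b,np.zeros((200,320,3),np.uint8)])])[...,::-1])
E
```

```text
clock: 14.22
eef_pos: [0.5278, -0.0134, 0.2016]
tool_rot: [-0.119, 0.993, -0.0, 0.003]
ft_force: [0.5, -0.2, -0.6]
grip_width: 0.0513
grasp_force: 0.0
clock: 15.05
eef_pos: [0.5956, -0.2997, 0.1966]
tool_rot: [-0.119, 0.993, 0.001, -0.001]
ft_force: [0.6, -0.2, 0.6]
grip_width: 0.051
grasp_force: 0.0
[ 0.59561216 -0.29815996  0.19716235] [[-0.971, -0.239, -0.001], [-0.239, 0.971, 0.001], [0.001, 0.001, -1.0]] [-0.46  0.6   0.46  1.43  0.   -0.71]
```

View pics/lid.png

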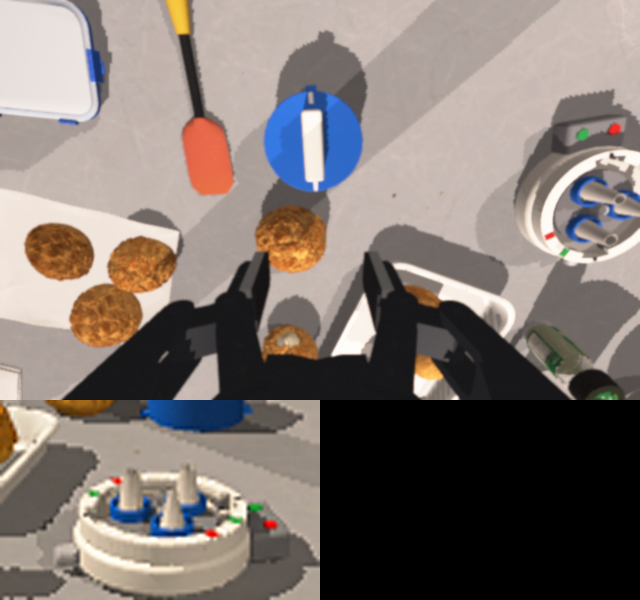

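All three cups now hold upright tips (side crop). The lid bar is centred at about (313,145), running (311,108)–(316,185). Measuring it.

Run:
```python
from rin import *
d=np.load("w6.npz"); c={k:d[k] for k in d.files}; im=c["img"].astype(int)
y0,y1,x0,x1=80,200,255,375; w=im[y0:y1,x0:x1]
m=((w.min(2)>200)).astype(np.uint8)
cs,_=cv2.findContours(m,cv2.RETR_EXTERNAL,cv2.CHAIN_APPROX_NONE); k=max(cs,key=cv2.contourArea)
m2=np.zeros_like(m); cv2.drawContours(m2,[k],-1,1,-1); m2=cv2.morphologyEx(m2,cv2.MORPH_OPEN,np.ones((9,9)))
ys,xs=np.nonzero(m2); P=onz(c,np.c_[xs+x0,ys+y0],.078)[:,:2]
r=cv2.minAreaRect((P*1000).astype(np.float32)); print("bar",r); mu=P.mean(0); ev=np.linalg.eigh(np.cov(P.T))[1][:,1]; print(mu.round(4),np.degrees(np.arctan2(ev[1],ev[0])))
b=((w[...,2]-w[...,0]>90)).astype(np.uint8); cs,_=cv2.findContours(b,cv2.RETR_EXTERNAL,cv2.CHAIN_APPROX_NONE); k=cv2.convexHull(max(cs,key=cv2.contourArea))
print("blob rect",cv2.boundingRect(k)); 
pts=onz(c,k.reshape(-1,2)+[x0,y0],.052)[:,:2]; print("circle",cv2.minEnclosingCircle((pts*1000).astype(np.float32)))
e=cv2.fitEllipse((pts[:, :]*1000).astype(np.float32)); print("ell",e)
```

```text
bar ((548.2173461914062, -313.9002685546875), (61.8199348449707, 16.083560943603516), 15.292535781860352)
[ 0.5465 -0.3141] -163.6147253103532
blob rect (9, 7, 98, 104)
circle ((545.5465087890625, -314.0634460449219), 50.15205001831055)
ell ((546.7518310546875, -313.7176513671875), (95.4891128540039, 98.23587036132812), 101.92252349853516)
```

```bash
python3 -m inch '[[[0,0,-0.005],[0.084,-0.006,0],-0.2],[[0,0,0],[0.084,-0.006,0],-0.2],[[0,0,0],[0,0,0.12],-0.2],[[0,0,0],[0,0,0.12],-0.2],[[0,0,0],[0,0,0.12],-0.2],[[0,0,0],[0,0,0.08],-0.2],[[0,0,0],[0,0,0.035],-0.2],[[0,0,0],[0,0,0],-0.2],[[0,0,0],[0,0,0],-0.2]]'
```

```text
clock: 15.9
eef_pos: [0.5488, -0.3132, 0.0567]
tool_rot: [-0.137, 0.991, -0.0, 0.0]
ft_force: [0.1, 0.2, 0.8]
grip_width: 0.0514
grasp_force: 0.0
```

```bash
python3 -m inch '[[[0,0,0],[0,0,0],1],[[0,0,0],[0,0,0],1],[[0,0,0],[0,0,0],1],[[0,0,0],[0,0,0],1],[[0,0,0],[0,0,0],1],[[0,0,0],[0,0,0],1]]'
```

```text
clock: 16.4
eef_pos: [0.5498, -0.3147, 0.0582]
tool_rot: [-0.137, 0.991, -0.001, 0.002]
ft_force: [-0.1, 1.2, 6.5]
grip_width: 0.0169
grasp_force: 59.6
```

```bash
python3 -m inch '[[[0,0,0],[0,0,-0.05],1],[[0,0,0],[0,0,-0.11],1],[[0,0,0],[0,0,-0.11],1],[[0,0,0],[0,0,-0.11],1],[[0,0,0],[0,0,-0.1],1],[[0,0,0],[0,0,0],1],[[0,0,0],[0,0,0],1],[[0,0,0],[0,0,0],1]]'
cat > lid.py <<'E'
from rin import *
def run():
    c=cam("wrist"); o=telemetry.get_obs(); e=o["eef_pos"]; M=R.from_quat(o["tool_rot"]).as_matrix()
    im=c["img"].astype(int); b=((im[...,2]-im[...,0]>70)&(im[...,2]>90)).astype(np.uint8); b=cv2.morphologyEx(b,cv2.MORPH_OPEN,np.ones((3,3)))
    pe=proj(c,[e+M[:,2]*.005])[0]; n,l,st,ce=cv2.connectedComponentsWithStats(b)
    k=max(range(1,n),key=lambda i:st[i,4]); print(st[k])
    T=lambda uv,z:(onz(c,uv,z)-e)@M   # tool coords of pixel on plane z
    zt=e[2]-.005
    pts=[]
    for u in range(st[k,0],st[k,0]+st[k,2]):
        vs=np.nonzero(l[:,u]==k)[0]
        if len(vs): pts.append((u,vs[0]))
    q=T(np.array(pts),zt)[:,:2]
    f=lambda p:np.hypot(q[:,0]-p[0],q[:,1]-p[1])-.049
    s=least_squares(f,[0,0],loss="soft_l1",f_scale=.001); print("lid centre in tool xy",s.x.round(4),np.abs(f(s.x)).mean().round(4)); 
    return c,o,q
E
python3 - <<'E'
from lid import *
c,o,q=run(); print(o["eef_pos"],o["tool_rot"].round(3)); print((q[::8]*1000).round(0).tolist())
im=c["img"]; np.savez("w7.npz",img=im)
E
```

```text
clock: 17.07
eef_pos: [0.5478, -0.3138, 0.1991]
tool_rot: [-0.136, 0.991, 0.0, -0.0]
ft_force: [0.4, -0.6, -1.6]
grip_width: 0.0167
grasp_force: 58.7
[  233   147   167   152 12421]
lid centre in tool xy [0.0062 0.0021] 0.0029
[ 0.54733033 -0.3134706   0.19807683] [-0.136  0.991  0.001 -0.001]
[[8.0, -47.0], [26.0, -41.0], [33.0, -36.0], [38.0, -31.0], [43.0, -27.0], [45.0, -22.0], [48.0, -18.0], [54.0, -14.0], [56.0, -9.0], [57.0, -5.0], [64.0, -1.0], [64.0, 3.0], [57.0, 7.0], [56.0, 12.0], [54.0, 16.0], [52.0, 20.0], [48.0, 25.0], [42.0, 29.0], [37.0, 34.0], [31.0, 39.0], [23.0, 44.0]]
```

```bash
sed -i 's/zt=e\[2\]-.005/zt=e[2]-.057/; s/^    f=lambda/    lug=q[np.abs(q[:,1])<.012]; print("lug",(lug[:,0].max()*1000).round(1),(lug*1000).round(0).tolist()); q=q[(np.abs(q[:,1])>.012)\&(np.abs(q[:,1])<.035)]\n    f=lambda/' lid.py
python3 - <<'E'
from lid import *
c,o,q=run(); print(o["eef_pos"],o["tool_rot"].round(3)); print((q[::5]*1000).round(0).tolist())
E
```

```text
[  233   147   167   152 12422]
lug 57.5 [[47.0, -12.0], [47.0, -11.0], [47.0, -10.0], [47.0, -10.0], [48.0, -9.0], [48.0, -8.0], [48.0, -8.0], [48.0, -7.0], [48.0, -6.0], [48.0, -5.0], [49.0, -5.0], [57.0, -4.0], [57.0, -3.0], [57.0, -3.0], [57.0, -2.0], [57.0, -1.0], [57.0, -1.0], [57.0, 0.0], [57.0, 1.0], [57.0, 2.0], [57.0, 2.0], [57.0, 3.0], [57.0, 4.0], [57.0, 4.0], [57.0, 5.0], [57.0, 6.0], [50.0, 6.0], [49.0, 7.0], [48.0, 8.0], [48.0, 9.0], [48.0, 9.0], [48.0, 10.0], [48.0, 11.0], [48.0, 11.0]]
lid centre in tool xy [-0.0011  0.0039] 0.0009
[ 0.54716722 -0.31334678  0.1975956 ] [-0.137  0.991  0.001 -0.002]
[[30.0, -35.0], [32.0, -31.0], [34.0, -27.0], [38.0, -23.0], [43.0, -20.0], [46.0, -16.0], [46.0, -13.0], [47.0, 15.0], [46.0, 18.0], [44.0, 22.0], [43.0, 26.0], [40.0, 29.0], [36.0, 33.0]]
```

The lid sits centred under the TCP to about 1 mm. Carrying it over the rinser.

```bash
python3 -m inch '[[[0,0,0],[-0.0305,0.1147,0],1],[[0,0,0],[-0.0305,0.1147,0],1],[[0,0,0],[-0.0305,0.1147,0],1],[[0,0,0],[-0.0305,0.1147,0],1],[[0,0,0],[-0.0305,0.1147,0],1],[[0,0,0],[-0.0305,0.1147,0],1],[[0,0,0],[-0.0305,0.1147,0],1],[[0,0,0],[-0.0305,0.1147,0],1],[[0,0,0],[-0.0305,0.1147,0],1],[[0,0,-0.0106],[0,0,0],1]]'
python3 -m inch '[[[0,0,-0.0106],[0,0,0],1],[[0,0,0],[0,0,0],1],[[0,0,0],[0,0,0],1]]'
python3 - <<'E'
from lid import *
c,o,q=run(); M=R.from_quat(o["tool_rot"]).as_matrix(); p=np.loadtxt("rin.txt")
print(o["eef_pos"],"err",(p[:2]-o["eef_pos"][:2]).round(4),"err tool",((np.r_[p[:2],0]-np.r_[o["eef_pos"][:2],0])@M).round(4),"yaw bar-rinser",np.degrees(np.arctan2(-M[1,0],-M[0,0])-p[2]),o["joint_pos"].round(2))
for w,col in zip(model(p),"ggrr"):
    u=proj(c,w)[0]
    try: print(u.round(0),(onz(c,[cent(c["img"],u,col)],.046)[0]-w)[:2].round(4))
    except Exception: pass
E
```

```text
clock: 18.0
eef_pos: [0.5423, 0.0126, 0.1979]
tool_rot: [-0.174, 0.985, 0.002, -0.002]
ft_force: [-0.2, -0.4, -1.2]
grip_width: 0.0165
grasp_force: 59.1
clock: 18.25
eef_pos: [0.5429, 0.0067, 0.1983]
tool_rot: [-0.202, 0.979, 0.0, -0.001]
ft_force: [0.3, 0.2, -0.7]
grip_width: 0.0168
grasp_force: 59.1
[  233   147   167   152 12465]
lug 57.6 [[46.0, -12.0], [47.0, -11.0], [47.0, -10.0], [47.0, -10.0], [48.0, -9.0], [48.0, -8.0], [48.0, -8.0], [49.0, -7.0], [52.0, -6.0], [52.0, -5.0], [52.0, -5.0], [54.0, -4.0], [58.0, -3.0], [58.0, -3.0], [58.0, -2.0], [58.0, -1.0], [58.0, -1.0], [58.0, 0.0], [58.0, 1.0], [58.0, 2.0], [58.0, 2.0], [58.0, 3.0], [58.0, 4.0], [58.0, 4.0], [58.0, 5.0], [58.0, 6.0], [58.0, 6.0], [50.0, 7.0], [49.0, 8.0], [49.0, 9.0], [49.0, 9.0], [49.0, 10.0], [49.0, 11.0], [48.0, 11.0]]
lid centre in tool xy [-0.0019  0.0064] 0.0011
[0.54309815 0.00630814 0.1985554 ] err [-0.0004  0.0006] err tool [0.0001 0.0007 0.    ] yaw bar-rinser -0.20374422612850546 [ 0.01  0.34  0.06  1.29 -0.   -0.39]
[283. 230.] [nan nan]
[350. 147.] [-0.0003  0.0003]
[266. 210.] [nan nan]
[367. 170.] [0.0001 0.0002]rin.py:6: RuntimeWarning: invalid value encountered in scalar divide
  return (m*xs).sum()/m.sum(),(m*ys).sum()/m.sum()
```

```bash
python3 -m inch '[[[0,0,0],[0,0,0.1],1],[[0,0,0],[0,0,0.1],1],[[0,0,0],[0,0,0.1],1],[[0,0,0],[0,0,0],1],[[0,0,0],[0,0,0],1],[[0,0,0],[0,0,0],1]]'
```

```text
clock: 18.8
eef_pos: [0.544, 0.006, 0.1107]
tool_rot: [-0.202, 0.979, 0.0, 0.0]
ft_force: [0.4, -0.4, -1.3]
grip_width: 0.0168
grasp_force: 59.1
```

```bash
python3 -m inch '[[[0,0,0],[0,0,0.02],1],[[0,0,0],[0,0,0.02],1],[[0,0,0],[0,0,0.018],1],[[0,0,0],[0,0,0],1],[[0,0,0],[0,0,0],1],[[0,0,0],[0,0,0],1]]'
```

```text
clock: 19.3
eef_pos: [0.5437, 0.0065, 0.0924]
tool_rot: [-0.202, 0.979, 0.0, -0.0]
ft_force: [0.6, -0.0, -1.5]
grip_width: 0.0168
grasp_force: 59.1
```

```bash
python3 -m inch '[[[0,0,0],[0,0,0.008],1],[[0,0,0],[0,0,0.008],1],[[0,0,0],[0,0,0.004],1],[[0,0,0],[0,0,0],1],[[0,0,0],[0,0,0],1],[[0,0,0],[0,0,0],1]]'
```

```text
clock: 19.8
eef_pos: [0.544, 0.0066, 0.0881]
tool_rot: [-0.202, 0.979, -0.0, 0.001]
ft_force: [-4.2, 1.4, 9.0]
grip_width: 0.0168
grasp_force: 60.4
```

```bash
python3 -m inch '[[[0,0,0],[0.003,0.001,0],1],[[0,0,0.0149],[0,0,0],1],[[0,0,0.0149],[0,0,0],1],[[0,0,0.0149],[0,0,0],1],[[0,0,0],[0,0,0],1],[[0,0,0],[0,0,0],1],[[0,0,0],[0,0,0],1]]'
```

```text
clock: 20.38
eef_pos: [0.5444, 0.0062, 0.0881]
tool_rot: [-0.063, 0.998, -0.0, 0.002]
ft_force: [-0.5, 0.2, 6.8]
grip_width: 0.0166
grasp_force: 60.1
```

```bash
python3 -m inch '[[[0,0,0.0149],[0,0,0],1],[[0,0,0.0149],[0,0,0],1],[[0,0,0.0149],[0,0,0],1],[[0,0,0.0149],[0,0,0],1],[[0,0,0],[0,0,0],1],[[0,0,0],[0,0,0],1],[[0,0,0],[0,0,0],1],[[0,0,0],[0,0,0],1]]'
python3 - <<'E'
from lid import *
c=cam("wrist");s=cam("side");o=telemetry.get_obs(); M=R.from_quat(o["tool_rot"]).as_matrix(); p=np.loadtxt("rin.txt")
print(o["eef_pos"],"turn rad",p[2]-np.arctan2(-M[1,0],-M[0,0]),o["ft_force"].round(1),o["ft_torque"].round(2),o["grasp_force"])
u=proj(s,[[*p[:2],.07]])[0].astype(int)
a=cv2.resize(c["img"],(560,350)); b=cv2.resize(s["img"][u[1]-35:u[1]+35,u[0]-56:u[0]+56],(400,250),interpolation=cv2.INTER_CUBIC)
cv2.imwrite("pics/fin.png",np.vstack([a,np.hstack([b,np.zeros((250,160,3),np.uint8)])])[...,::-1])
g=proj(c,model(p)); print((g*.875).round(0).tolist())
E
```

```text
clock: 21.05
eef_pos: [0.5444, 0.0059, 0.0881]
tool_rot: [0.124, 0.992, -0.0, 0.002]
ft_force: [0.5, -0.8, 6.2]
grip_width: 0.0167
grasp_force: 60.1
[0.54439809 0.00591736 0.08813028] turn rad 0.6576173128022352 [-0.4  0.2  7.2] [-0.4   0.14 -0.13] 60.132485032081604
[[276.0, 262.0], [277.0, 129.0], [243.0, 254.0], [316.0, 140.0]]
```

View pics/fin.png

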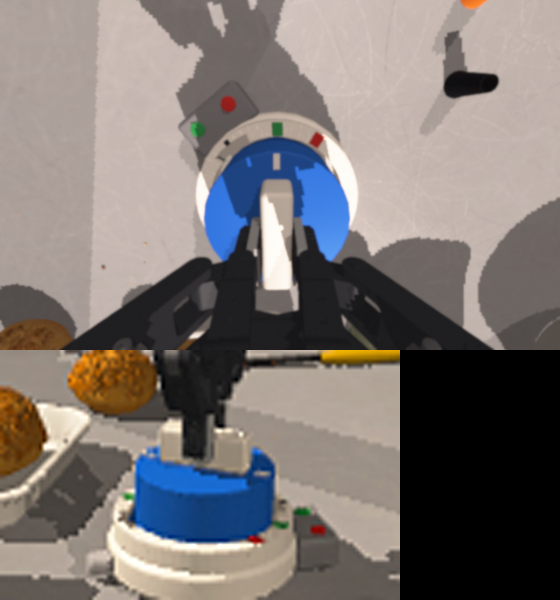

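The final view shows the lid seated level, with its white tick (277,160) in line with the green mark (277,129). Turn is 0.658 rad, so the ring is about 0.53, and the grip is 60 N. Handing in.

```bash
python3 -c "
from workcell import workorder
print(workorder.job_done())"
```

```text
the job is handed in; nothing more can be done
None
```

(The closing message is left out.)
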